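# Gauge a spacer ring on the stepped mandrel and store it

## Robot

A 6-joint arm with a two-finger parallel gripper is mounted at the origin on a cart in front of the work surface, level with it; the furniture and walls round the work are solid. World frame = base frame: x ahead of the robot, y to its left, z up, the work surface at z = 0. Lengths are in m, angles in rad, forces in N, time in s.
With the tool pointing down it reaches from about 0.25 to 0.725 m from the base axis. Payload 4 kg.
Tool frame: the origin (TCP) lies midway between the tips of the shut fingers; the grasp point (between the pads) lies 19 mm behind it; z points along the fingers, y is the line along which they close (so a half turn about z gives the same grasp; the last joint's range is limited). The gripper opens to 85 mm and grips with 20 to 120 N. Pads are 22 mm wide; open, the fingers measure 114 mm over their backs; the gripper's body (76 mm by 85 mm) begins 54 mm behind the grasp point. The pads swing forward as they close: fully open they stand 13 mm farther back than shut.
Start: joints at [1.327, 0.241, 0.005, 1.335, 0, 1.571], TCP at [0.121, 0.485, 0.197] pointing down, gripper open.
Joint ranges: [-2.72, 2.72], [-1.05, 1.87], [-1.09, 1.28], [-1.99, 2.15], [-1.42, 1.44], [-3.14, 3.14]. Speed limits (rad/s): [2.79, 2.79, 3.14, 3.14, 3.14, 3.14].

## Interface

Orientations are given as a unit quaternion [x, y, z, w].
In Python, from workcell import get_obs, camera, job_done, silhouettes gives the robot as it stands. The module is installed in compiled form; this text tells all that it offers.
- The arm moves only by the tool drive_tool, never from a script. Its argument "increments" is a list of rows, each a list of 3 entries, a list of its own where there are three numbers: the shift along the world's x, y, z in mm, then the turn, a rotation vector about the world's x, y, z in degrees, then the opening, from 0 (shut) to 1 (fully open). A call has 1 to 8 rows; each row shifts and turns the commanded pose from where the row before left it; what a row does not reach is not made up. A row lasts 1/12 s, in which the tool goes at most 41.7 mm and 7.16 degrees, less where a joint would pass 70% of its speed; a pose out of reach is approached as far as the arm can. A call is refused whole if a number of a shift passes 41.7 or a number of a turn 7.16, either way. A call with a gripper value outside its range is refused whole. The fingers move at their own pace and stop on an object; the grip force is fixed at half the most. Time passes only in rows, so rows that do not move let the fingers close. It gives the time, the measured TCP pose, the force, the opening and the grip force at its end, in the units of the state.
- get_obs(): the state, without advancing time (a new reading comes with each control period).
- camera(name): name is "scene" or "top"; returns a dict with "image" (384x512x3 uint8, red, green, blue), "K" (3x3 intrinsics, pixels), "view" (4x4, takes a point from world to camera coordinates). Camera axes: x right, y down, z forward; pixel columns grow to the right and rows downward; lengths in m; the calibration is good to about 2 mm. A picture is of the moment at which its call begins. There is no depth.
- job_done(): hands the job in; it is judged then, once.
Trained networks look in a picture, given as the dict that the camera call returned (one of the last four; its "shot" number tells which), for a name from the list of things; names that differ only in an ending like _2 or _b are one class to them, and where a whole thing is asked for, a point or a joint stands for the part that bears it (a point fixed in the world has none). Each returns a list of dicts, best first, with "conf" (0 to 1); they miss things now and then, are a little off and sometimes report something else, mostly with a low value. They report only what shows in the picture. A call takes as long as a camera call. They do not tell look-alikes from the thing itself.
- silhouettes(query, picture): "region" (384x512 bool, what is visible of it) and "bbox" ([left, top, right, bottom] in pixels, round what is visible of it).
The state is a dict: "clock": time; "joint_pos": joint angles; "joint_vel": joint speeds; "tau": joint torques, N m; "eef_pos": TCP position; "tool_rot": TCP orientation; "ft_force": force on the tool from outside, world axes, zero at the start; "ft_torque": the same for the moment, N m; "grip_width": finger opening in m; "grasp_force": force on a finger pad.
Only numpy, scipy, OpenCV 4.12 (cv2) and the standard library are available. Lean on these libraries where they do the work, as an engineer would, in place of code of your own. Each camera call takes 0.05 s, during which the arm holds its last target. There are 200 camera calls.

## Task

Gauge the spacer ring at the right-hand end of the rubber mat, leaving the other two alone: slide it down over the stepped mandrel, pushing the brass sleeve down ahead of it, until it stops on a step, and press it home there with about 10 newtons, never more than 25. Then lift it off so that the sleeve stays as the reading, and lay it over the rack peg that belongs to that step: thin peg for the top step, middle peg for the middle step, thick peg for the bottom step.

Things in the scene. Friction and masses are not known exactly. Their poses are not given: they have to be found in the camera images.
- ring_a: plain aluminium spacer ring, 54 mm outside diameter, 16 mm high, 70 g; bore 20, 28 or 36 mm, different for each of the three rings (which name has which bore is not told). Origin: centre of its underside, z along its axis.
- ring_b: As ring_a.
- ring_c: As ring_a.
- mat: black rubber mat fixed to the table, 85 x 230 x 3 mm; the three rings lie on it in a row along its y axis, 75 mm apart, in any order. The ring to gauge is the one at the -y end of the mat (right-hand end seen from the robot). Origin: centre of the underside, on the table.
- mandrel: fixed steel gauge: round foot, 90 mm diameter, 15 mm high, with an upright stepped mandrel, tip 122 mm over the table. A ring slid down it stops hard on one of three steps, its underside then about 89 (top step), 73 (middle) or 57 mm (bottom) over the table. A scale plate, 32 mm wide, 110 high, stands 59 mm from the axis on the +x side. Origin: on the axis, at table height; z up.
- mandrel_tip (a point): tip of the mandrel, on its axis, 122 mm over the table; 7 mm wide there, 15 mm wide from 12 mm lower. Below that three 45-degree conical steps widen it to 24 mm (from 92 down to 87.5 mm over the table), to 32 mm (75 to 71) and to 40 mm (59 to 55): they stop bores of 20, 28 and 36 mm.
- sleeve (a joint): how far the brass sleeve is pushed down the mandrel, m: 0 at the top (upper face 104 mm over the table) to 0.055; starts at 0 to 0.006. About 4 N of friction (under 6 N); it stays where it is left. With a ring home it reads about 0.015 on the top step, 0.031 on the middle, 0.047 on the bottom one.
- sleeve_top (a point): centre of the upper face of the brass sleeve: a tube round the mandrel, 54 mm outside, 43 mm inside, 16 mm high, with a thin pointer to the scale plate. A ring pushes on this face.
- rack: fixed dark steel plate, 64 x 206 x 10 mm, with three upright steel pegs in a row along its y axis, 72 mm apart, 20 mm high over the plate. Origin: centre of the underside, on the table.
- peg_thin (a point): foot of the thin peg (12 mm diameter) at the plate's top face, 10 mm over the table; at the +y end. For a ring that stops on the top step.
- peg_middle (a point): foot of the middle peg (16 mm diameter), same height. For a ring that stops on the middle step.
- peg_thick (a point): foot of the thick peg (20 mm diameter), same height; at the -y end. For a ring that stops on the bottom step.
Not all that is in view belongs to the job. Leave any brown look-alike of the ring_b alone.

How it is judged:
On the way:
1. the right-hand ring is pressed home on its step of the mandrel with more than 7 N, the sleeve under it (((horizontal distance between ring_a and mandrel below 0.004 m and z of ring_a in the frame of mandrel below 0.0925 m and angle between ring_a's own z axis and vertical below 0.1 rad and contact force between ring_a and mandrel above 7 N and value of joint sleeve between 0.0115 and 0.0175 m and y of each of ring_b, ring_c in the frame of mat above -0.035 m and distance of each of ring_b, ring_c from where it was at the start of the episode below 0.02 m) or (horizontal distance between ring_b and mandrel below 0.004 m and z of ring_b in the frame of mandrel below 0.076 m and angle between ring_b's own z axis and vertical below 0.1 rad and contact force between ring_b and mandrel above 7 N and value of joint sleeve between 0.028 and 0.034 m and y of each of ring_a, ring_c in the frame of mat above -0.035 m and distance of each of ring_a, ring_c from where it was at the start of the episode below 0.02 m) or (horizontal distance between ring_c and mandrel below 0.004 m and z of ring_c in the frame of mandrel below 0.06 m and angle between ring_c's own z axis and vertical below 0.1 rad and contact force between ring_c and mandrel above 7 N and value of joint sleeve between 0.044 and 0.05 m and y of each of ring_a, ring_b in the frame of mat above -0.035 m and distance of each of ring_a, ring_b from where it was at the start of the episode below 0.02 m))), for 0.1 s.
At the end, for the whole second after the job is handed in: the gauged ring lies flat over the peg of its step (underside within 3 mm of the plate, its centre within 11 mm of the peg), at rest and released; the sleeve stands within 3 mm of that step's reading; the other two rings lie within 20 mm of where they were on the mat (((horizontal distance between ring_a and peg_thin below 0.011 m and z of ring_a in the frame of rack below 0.013 m and angle between ring_a's own z axis and vertical below 0.06 rad and linear speed of ring_a below 0.01 m/s and value of joint sleeve between 0.0115 and 0.0175 m and y of each of ring_b, ring_c in the frame of mat above -0.035 m and distance of each of ring_b, ring_c from where it was at the start of the episode below 0.02 m) or (horizontal distance between ring_b and peg_middle below 0.011 m and z of ring_b in the frame of rack below 0.013 m and angle between ring_b's own z axis and vertical below 0.06 rad and linear speed of ring_b below 0.01 m/s and value of joint sleeve between 0.028 and 0.034 m and y of each of ring_a, ring_c in the frame of mat above -0.035 m and distance of each of ring_a, ring_c from where it was at the start of the episode below 0.02 m) or (horizontal distance between ring_c and peg_thick below 0.011 m and z of ring_c in the frame of rack below 0.013 m and angle between ring_c's own z axis and vertical below 0.06 rad and linear speed of ring_c below 0.01 m/s and value of joint sleeve between 0.044 and 0.05 m and y of each of ring_a, ring_b in the frame of mat above -0.035 m and distance of each of ring_a, ring_b from where it was at the start of the episode below 0.02 m))); the robot touches nothing.
It fails at once if the ring is pressed on the mandrel or sleeve with more than 25 N (contact force between any of ring_a, ring_b, ring_c and mandrel above 25 N).
It fails at once if a second ring is moved more than 20 mm (distance of each of ring_a, ring_b from where it was at the start of the episode above 0.02 m or distance of each of ring_b, ring_c from where it was at the start of the episode above 0.02 m or distance of each of ring_a, ring_c from where it was at the start of the episode above 0.02 m).
It also fails if it takes over 58 s, if anything falls off the work surface, if the arm or the gripper's body presses on something with over 40 N, if the wrist force passes 120 N, or if a joint passes its speed limit or range.

## Working session

There is one attempt and no reset: what is moved stays moved. The work goes in short steps, Python scripts to look and compute and a tool call to move; the robot and the scene stay as the last step left them, time stands still between calls to the robot, and variables do not carry over. Pictures are saved under pics/ and viewed, at most 10 in all, crops included, and the job is handed in when it is done.

Besides the shell and the picture viewer there is one more tool, called after "Emit:" as name([rows], argument=value, ...), one row to a line, values as JSON. drive_tool: Moves the arm, as the interface text tells. Its arguments: {"type":"object","properties":{"increments":{"type":"array"}},"required":["increments"]}

```bash
mkdir -p pics; cat > h.py <<'E'
import numpy as np, cv2
from workcell import get_obs, camera, job_done, silhouettes
def ray(c,u,v,z):
    R=c["view"][:3,:3];t=c["view"][:3,3];o=-R.T@t
    d=R.T@np.linalg.solve(c["K"],[u,v,1.]);return o+d*(z-o[2])/d[2]
def proj(c,p):
    q=c["K"]@(c["view"][:3,:3]@np.array(p)+c["view"][:3,3]);return q[:2]/q[2]
def save(c,n): cv2.imwrite(f"pics/{n}.png",c["image"][:,:,::-1])
E
python3 - <<'E'
from h import *
for n in("top","scene"):
    c=camera(n);save(c,n)
    print(n,c["K"].round(0).tolist(),(-c["view"][:3,:3].T@c["view"][:3,3]).round(3))
    for q in("ring_a","mat","mandrel","sleeve","rack"):
        for s in silhouettes(q,c):
            m=s["region"];v,u=np.nonzero(m);print(q,round(s["conf"],2),np.round(s["bbox"]),u.mean().round(1),v.mean().round(1),ray(c,u.mean(),v.mean(),0.01).round(3))
a=cv2.imread("pics/top.png");b=cv2.imread("pics/scene.png")
cv2.imwrite("pics/both.png",cv2.resize(np.vstack([a,b]),(448,600)) if 0 else np.hstack([cv2.resize(a,(400,300)),cv2.resize(b,(400,300))]))
E
```

```text
top [[400.0, 0.0, 257.0], [0.0, 400.0, 187.0], [0.0, 0.0, 1.0]] [0.407 0.036 1.131]
ring_a 0.71 [118. 189. 209. 238.] 163.8 212.4 [0.465 0.26  0.01 ]
ring_a 0.57 [159. 207. 176. 220.] 164.6 214.1 [0.46  0.258 0.01 ]
ring_a 0.51 [172. 158. 196. 179.] 182.8 167.3 [0.591 0.208 0.01 ]
ring_a 0.47 [177. 193. 200. 216.] 188.9 204.0 [0.487 0.19  0.01 ]
ring_a 0.45 [124. 207. 147. 226.] 136.2 217.3 [0.453 0.336 0.01 ]
mat 0.89 [121. 189. 208. 238.] 162.0 213.1 [0.463 0.265 0.01 ]
mat 0.55 [230. 161. 262. 205.] 245.3 185.7 [0.536 0.033 0.01 ]
mandrel 0.72 [232. 161. 260. 207.] 245.1 185.4 [0.537 0.033 0.01 ]
sleeve 0.67 [235. 177. 255. 198.] 245.5 186.5 [0.534 0.032 0.01 ]
rack 0.89 [314. 188. 386. 210.] 349.6 197.7 [ 0.498 -0.262  0.01 ]
rack 0.52 [120. 191. 207. 235.] 162.5 213.1 [0.463 0.263 0.01 ]
scene [[436.0, 0.0, 259.0], [0.0, 436.0, 191.0], [0.0, 0.0, 1.0]] [-0.467 -0.854  0.705]
ring_a 0.71 [253. 183. 272. 192.] 260.8 186.7 [0.654 0.152 0.01 ]
ring_a 0.57 [198. 193. 213. 199.] 203.9 196.2 [0.458 0.256 0.01 ]
ring_a 0.56 [184. 187. 196. 197.] 188.4 190.9 [0.45  0.334 0.01 ]
ring_a 0.16 [297. 230. 365. 262.] 332.3 244.2 [ 0.488 -0.278  0.01 ]
mat 0.55 [172. 192. 237. 209.] 204.2 200.4 [0.435 0.229 0.01 ]
mandrel 0.94 [250. 177. 277. 219.] 264.4 199.1 [0.583 0.072 0.01 ]
sleeve 0.71 [254. 180. 268. 194.] 260.7 186.7 [0.654 0.153 0.01 ]
rack 0.88 [295. 227. 362. 261.] 330.7 243.7 [ 0.487 -0.272  0.01 ]
rack 0.73 [251. 181. 270. 194.] 260.5 186.6 [0.654 0.154 0.01 ]
```

View pics/top.png

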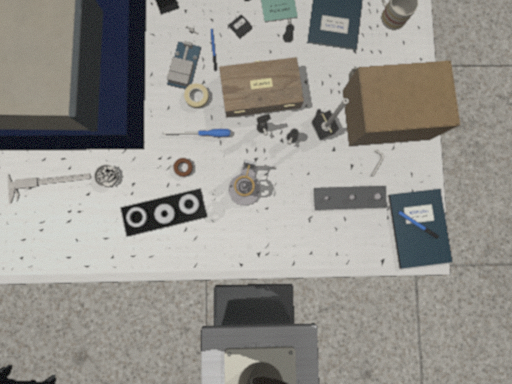

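View pics/scene.png

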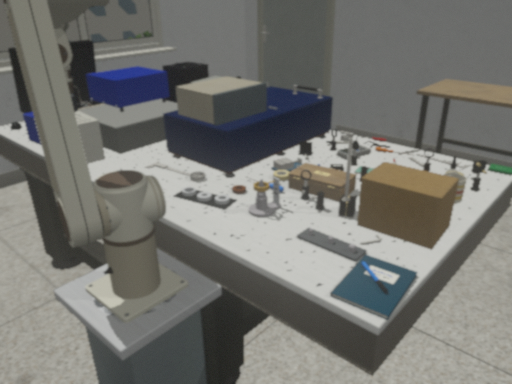

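Top view: the mat is at (163,213) with rings at (136,217), (164,214) and (189,204). The brown look-alike is at (183,167), the tape roll at (196,95), the mandrel at (245,187) and the rack at (350,198). By the description, the target is the ring at the right (-y) end, (189,204). I'll check that in a crop and refine the positions.

```bash
python3 - <<'E'
from h import *
o=get_obs();print({k:np.round(v,3).tolist() for k,v in o.items()})
c=camera("top");s=camera("scene");print(proj(c,o["eef_pos"]),proj(s,o["eef_pos"]))
def up(c,x0,y0,x1,y1,w): 
    a=c["image"][y0:y1,x0:x1,::-1];return cv2.resize(a,(w,int(w*(y1-y0)/(x1-x0))),interpolation=cv2.INTER_CUBIC)
cv2.imwrite("pics/crop.png",np.vstack([up(c,112,150,272,245,800)[:475]]))
cv2.imwrite("pics/crop2.png",np.vstack([up(c,310,180,400,215,800),up(s,165,165,285,225,500)[:250,:].copy() if 0 else up(s,240,170,380,210,800)]))
# ring refine: bright blobs on mat at ring top z=.019
g=c["image"].astype(float).mean(2)
for (u,v) in((136,217),(164,214),(189,204)):
    w=g[int(v)-14:int(v)+15,int(u)-14:int(u)+15]
    print(w.min(),w.max())
E
```

```text
{'clock': 0.6, 'joint_pos': [1.327, 0.241, 0.005, 1.335, -0.0, 1.571], 'joint_vel': [0.001, -0.001, 0.001, -0.0, -0.0, 0.001], 'tau': [-0.0, -37.198, 25.257, 0.001, 0.0, -0.0], 'eef_pos': [0.121, 0.485, 0.197], 'tool_rot': [0.122, 0.993, -0.0, 0.0], 'ft_force': [0.038, -0.24, 0.521], 'ft_torque': [0.04, -0.022, -0.062], 'grasp_force': 0.0, 'grip_width': 0.085}
[ 42.67673872 366.4424308 ] [ 75.68282101 159.24848522]
9.666666666666666 211.66666666666666
2.0 210.66666666666666
15.333333333333334 206.0
```

View pics/crop.png

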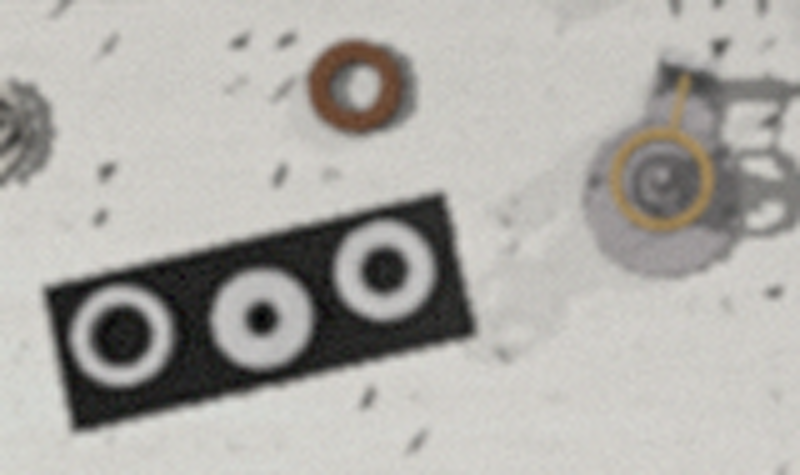

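View pics/crop2.png

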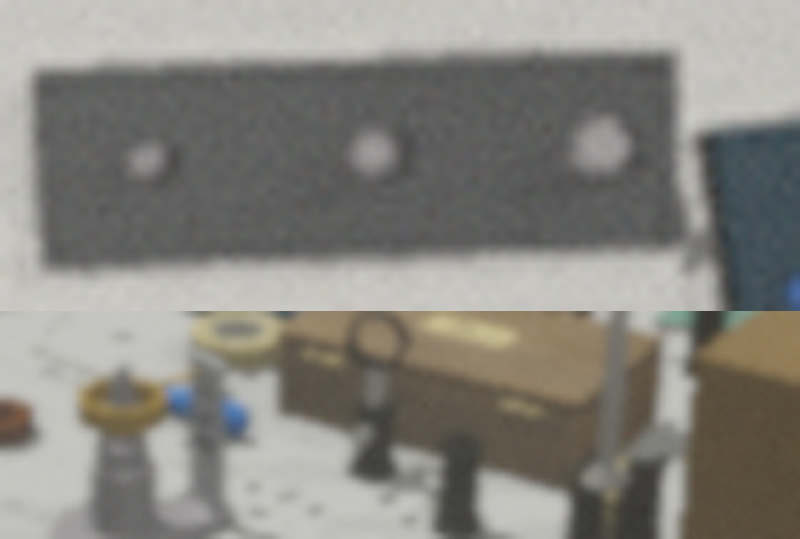

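The crop shows the target at crop pixel (385,270), which is (189,204) in the picture. Its bore is about half the outside diameter, so 28 mm: middle step and middle peg. Next I'll get precise centres.

```bash
python3 - <<'E'
from h import *
c=camera("top");S=camera("scene");I=c["image"].astype(int);g=I.mean(2)
# rings: fill bright components inside mat window
v0,u0=185,118
for (u,v) in((136,217),(163.5,213.5),(188.7,204)):
    r=11.5;yy,xx=np.mgrid[:384,:512]
    for _ in range(5):
        w=((xx-u)**2+(yy-v)**2<12.5**2)*np.clip((g-60)/100,0,1)
        # mean of bright
        u,v=(w*xx).sum()/w.sum(),(w*yy).sum()/w.sum()
    area=w.sum(); p=ray(c,u,v,.019); 
    f=400/1.11
    print("ring",u.round(2),v.round(2),p.round(4),"area->bore", area, (g[int(round(v)),int(u)-13:int(u)+14]).round().astype(int).tolist())
    print(" scene expects",proj(S,[p[0],p[1],.019]).round(1))
# sleeve
R,G,B=[I[...,k] for k in range(3)]
win=np.zeros_like(R,bool);win[168:205,230:262]=1
m=win&(R-B>35);m[:174]=0
v,u=np.nonzero(m);print("sleeve n",len(u))
e=cv2.fitEllipse(cv2.convexHull(np.c_[u,v].astype(np.float32)));print(e)
for z in(.104,.099):print("sleeve axis",ray(c,*e[0],z).round(4))
s=silhouettes("rack",c)[0]["region"].astype(np.uint8)
r=cv2.minAreaRect(np.argwhere(s)[:,::-1].astype(np.float32));print(r,ray(c,*r[0],.01).round(4),[ray(c,*q,.01).round(3).tolist() for q in cv2.boxPoints(r)])
for (x,y) in((147,160),(373,153),(601,146)):
    u,v=310+x*90/800-.5,180+y*90/800-.5
    for _ in range(4):
        w=((np.mgrid[:384,:512][1]-u)**2+(np.mgrid[:384,:512][0]-v)**2<5**2)*np.clip((g-115)/50,0,1)
        u,v=(w*np.mgrid[:384,:512][1]).sum()/w.sum(),(w*np.mgrid[:384,:512][0]).sum()/w.sum()
    print("peg",u,v,ray(c,u,v,.030).round(4))
# foot circle
print("tip crop guess",ray(c,112+660/5-.5,150+183/5-.5,.122).round(4))
print("foot guess",ray(c,112+664/5-.5,150+197/5-.5,.015).round(4))
# scene: sleeve brass
J=S["image"].astype(int);m=(J[...,0]-J[...,2]>45);m[:178]=0;m[196:]=0;m[:,:250]=0;m[:,272:]=0
v,u=np.nonzero(m);print("scene sleeve bbox",u.min(),u.max(),v.min(),v.max(),proj(S,[*ray(c,*e[0],.102)[:2],.096]))
E
```

```text
ring 135.89 216.7 [0.454  0.3342 0.019 ] area->bore 200.67000000000002 [141, 70, 25, 65, 145, 186, 186, 152, 85, 45, 30, 11, 25, 27, 28, 35, 33, 35, 27, 56, 118, 173, 193, 162, 100, 53, 30]
 scene expects [189.  188.4]
ring 163.86 213.28 [0.4621 0.258  0.019 ] area->bore 280.3933333333333 [25, 32, 22, 65, 133, 180, 190, 189, 185, 184, 152, 97, 36, 24, 14, 23, 46, 101, 156, 181, 182, 187, 186, 161, 106, 45, 31]
 scene expects [204.2 193.4]
ring 188.35 203.58 [0.4878 0.1908 0.019 ] area->bore 243.03999999999996 [37, 31, 36, 83, 151, 186, 192, 182, 157, 94, 46, 29, 33, 40, 44, 36, 35, 53, 114, 165, 186, 192, 179, 133, 71, 38, 37]
 scene expects [222.1 196.3]
sleeve n 139
((244.0697479248047, 184.93882751464844), (20.031810760498047, 21.62436866760254), 21.983253479003906)
sleeve axis [0.5274 0.0359 0.104 ]
sleeve axis [0.528  0.0359 0.099 ]
((350.0375671386719, 197.74127197265625), (22.6259765625, 72.118408203125), 88.26429748535156) [ 0.4975 -0.2633  0.01  ] [[0.528, -0.161, 0.01], [0.531, -0.367, 0.01], [0.467, -0.366, 0.01], [0.464, -0.161, 0.01]]
peg 325.95749440715883 197.4384787472036 [ 0.4978 -0.1907  0.03  ]
peg 351.471615720524 196.60262008733625 [ 0.499  -0.2622  0.03  ]
peg 377.1411115490737 195.8553409538825 [ 0.5    -0.3344  0.03  ]
tip crop guess [0.5224 0.0374 0.122 ]
foot guess [0.5267 0.0354 0.015 ]
scene sleeve bbox 254 267 183 189 [261.48489642 184.88046265]
```

Emit:
drive_tool([
  [[30,-24,0],[0,0,-5.2],1],
  [[30,-24,0],[0,0,-5.2],1],
  [[30,-24,0],[0,0,-5.2],1],
  [[30,-24,0],[0,0,-5.2],1],
  [[30,-24,0],[0,0,-5.2],1],
  [[30,-24,0],[0,0,-5.2],1],
])

```text
clock: 1.35
eef_pos: [0.3018, 0.34, 0.1968]
tool_rot: [0.386, 0.923, 0.0, 0.0]
ft_force: [0.4, 0.5, -0.2]
grip_width: 0.0854
grasp_force: 0.0
```

Emit:
drive_tool([
  [[30,-24,0],[0,0,-5.2],1],
  [[30,-24,0],[0,0,-5.2],1],
  [[30,-24,0],[0,0,-5.2],1],
  [[30,-24,0],[0,0,-5.2],1],
  [[30,-24,0],[0,0,-5.2],1],
  [[30,-24,0],[0,0,-5.2],1],
  [[0,0,0],[0,0,0],1],
  [[0,0,0],[0,0,0],1],
])

```text
clock: 2.02
eef_pos: [0.4818, 0.1957, 0.1961]
tool_rot: [0.62, 0.785, -0.0, -0.0]
ft_force: [-0.3, -0.5, -0.8]
grip_width: 0.085
grasp_force: 0.0
```

Emit:
drive_tool([
  [[5.5,-5,-30],[0,0,0],1],
  [[0,0,-35],[0,0,0],1],
  [[0,0,-35],[0,0,0],1],
  [[0,0,-30],[0,0,0],1],
  [[0,0,0],[0,0,0],1],
  [[0,0,0],[0,0,0],1],
])

```text
clock: 2.52
eef_pos: [0.4838, 0.1926, 0.0656]
tool_rot: [0.617, 0.787, -0.002, -0.001]
ft_force: [0.2, -0.4, 1.1]
grip_width: 0.0855
grasp_force: 0.0
```

```bash
python3 - <<'E'
from h import *
c=camera("top");s=camera("scene")
up=lambda c,x0,y0,x1,y1,w: cv2.resize(c["image"][y0:y1,x0:x1,::-1],(w,int(w*(y1-y0)/(x1-x0))),interpolation=cv2.INTER_CUBIC)
cv2.imwrite("pics/g1.png",np.hstack([up(c,150,160,230,250,400)[:430],up(s,180,150,270,240,400)[:400] if 0 else cv2.resize(up(s,180,140,270,230,400),(430,430))[:, :400]]))
o=get_obs();print(o["eef_pos"].round(4) if hasattr(o["eef_pos"],'round') else o["eef_pos"])
E
```

```text
[0.4872 0.1935 0.0687]
```

View pics/g1.png

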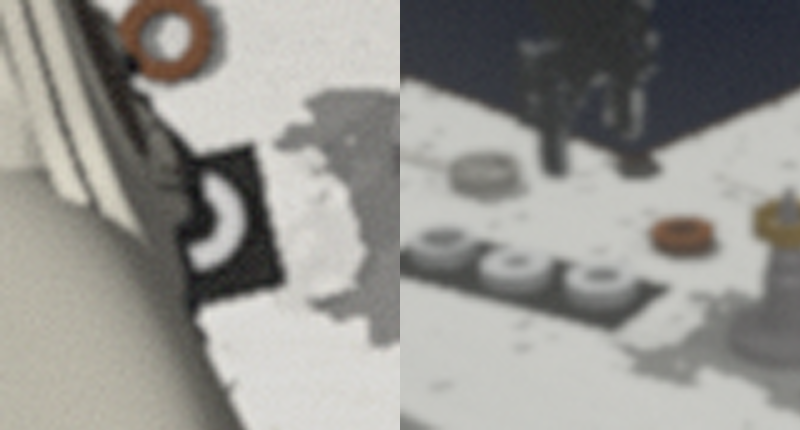

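The fingertips show at scene pixels (214,174) and (229,173), straddling the target ring at (222,196) as expected for their height. Going down.

Emit:
drive_tool([
  [[0,-2.5,-16],[0,0,0],0.9],
  [[0,0,-16],[0,0,0],0.9],
  [[0,0,-12],[0,0,0],0.9],
  [[0,0,-8],[0,0,0],0.9],
  [[0,0,-4],[0,0,0],0.9],
  [[0,0,0],[0,0,0],0.9],
  [[0,0,0],[0,0,0],0.9],
])

```text
clock: 3.2
eef_pos: [0.4871, 0.1902, 0.0118]
tool_rot: [0.618, 0.786, 0.001, 0.0]
ft_force: [0.1, -0.1, -0.2]
grip_width: 0.0769
grasp_force: 0.0
```

Emit:
drive_tool([
  [[0,0,-5],[0,0,0],0.85],
  [[0,0,-4],[0,0,0],0.8],
  [[0,0,0],[0,0,0],0.8],
  [[0,0,0],[0,0,0],0.8],
])

```text
clock: 3.53
eef_pos: [0.4859, 0.1896, 0.0014]
tool_rot: [0.618, 0.786, -0.0, -0.0]
ft_force: [-0.6, 0.1, 0.2]
grip_width: 0.0682
grasp_force: 0.0
```

Emit:
drive_tool([
  [[1,0.5,0.5],[0,0,0],0.6],
  [[0,0,0],[0,0,0],0.4],
  [[0,0,0],[0,0,0],0.3],
  [[0,0,0],[0,0,0],0.3],
  [[0,0,0],[0,0,0],0.3],
  [[0,0,0],[0,0,0],0.3],
])

```text
clock: 4.03
eef_pos: [0.4872, 0.1902, 0.0021]
tool_rot: [0.618, 0.786, 0.0, 0.0]
ft_force: [-0.5, -0.7, -0.1]
grip_width: 0.0259
grasp_force: 0.0
```

```bash
python3 - <<'E'
from h import *
c=camera("top");s=camera("scene")
up=lambda c,x0,y0,x1,y1,w: cv2.resize(c["image"][y0:y1,x0:x1,::-1],(w,int(w*(y1-y0)/(x1-x0))),interpolation=cv2.INTER_CUBIC)
cv2.imwrite("pics/g2.png",np.hstack([up(c,130,165,230,265,400),up(s,170,140,270,240,400)]))
o=get_obs();print(o["eef_pos"],proj(s,o["eef_pos"]),proj(s,[.4878,.1908,.019]),proj(c,o["eef_pos"]))
for r in silhouettes("ring_a",s):print(r["conf"],r["bbox"])
E
```

```text
[0.48717485 0.19019551 0.00210805] [222.306934   200.58595795] [222.09164206 196.27624698] [189.41309456 204.21659214]
0.56 [194.2, 190.9, 214.1, 202.8]
0.45 [214.5, 193.7, 229.6, 205.3]
```

View pics/g2.png

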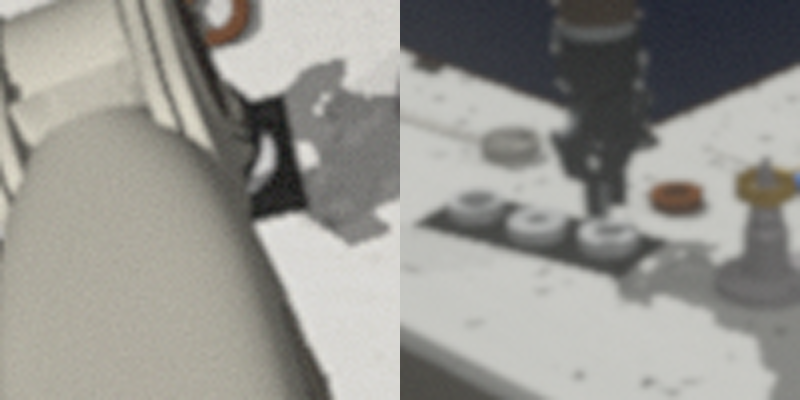

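```bash
python3 - <<'E'
from h import *
s=camera("scene");save(s,"s3");a=cv2.imread("pics/scene.png")
f=lambda im:cv2.resize(im[165:215,195:245],(400,400),interpolation=cv2.INTER_CUBIC)
b=s["image"][:,:,::-1].copy()
A,B=f(a),f(b)
for p in([.4872,.1902,.002],[.4872,.1902,.021]):
    u,v=proj(s,p);cv2.circle(B,(int((u-195+.5)*8),int((v-165+.5)*8)),3,(0,0,255),1)
cv2.imwrite("pics/g3.png",np.hstack([A,B]))
E
```

```text
(no output)
```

View pics/g3.png

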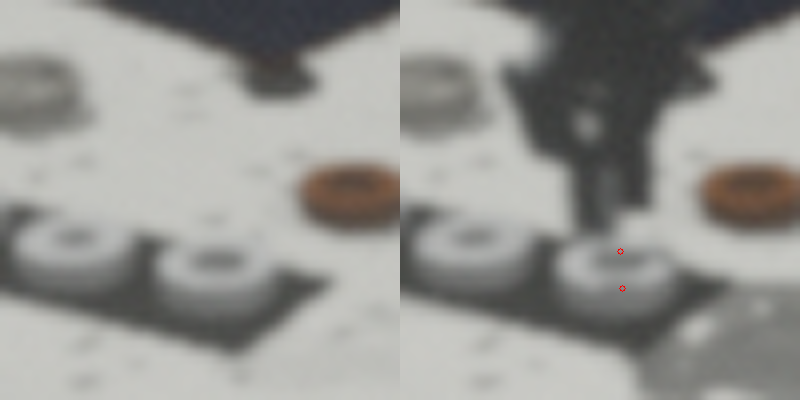

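The ring hasn't moved. The finger pads ended about 8 px (roughly 28 mm) higher in the view than the TCP projects, so they closed above the ring rather than round it. I'll test this by easing down in small steps and watching the force.

Emit:
drive_tool([
  [[0,0,-2],[0,0,0],0.3],
  [[0,0,-1],[0,0,0],0.3],
  [[0,0,0],[0,0,0],0.3],
])

```text
clock: 4.48
eef_pos: [0.4869, 0.1901, -0.0013]
tool_rot: [0.618, 0.786, -0.0, -0.0]
ft_force: [0.5, 0.1, -1.0]
grip_width: 0.0258
grasp_force: 0.0
```

Emit:
drive_tool([
  [[0,0,-2],[0,0,0],0.3],
  [[0,0,-1],[0,0,0],0.3],
  [[0,0,0],[0,0,0],0.3],
])

```text
clock: 4.73
eef_pos: [0.4869, 0.1901, -0.0043]
tool_rot: [0.618, 0.786, -0.0, -0.0]
ft_force: [-0.7, -0.2, -0.8]
grip_width: 0.0257
grasp_force: 0.0
```

Emit:
drive_tool([
  [[0,0,-2],[0,0,0],0.3],
  [[0,0,-1],[0,0,0],0.3],
  [[0,0,0],[0,0,0],0.3],
])

```text
clock: 4.98
eef_pos: [0.487, 0.1901, -0.0072]
tool_rot: [0.618, 0.786, -0.0, -0.0]
ft_force: [1.0, -0.3, -0.3]
grip_width: 0.0258
grasp_force: 0.0
```

Emit:
drive_tool([
  [[0,0,-1.5],[0,0,0],0.3],
  [[0,0,0],[0,0,0],0.3],
])

```text
clock: 5.15
eef_pos: [0.487, 0.1902, -0.0086]
tool_rot: [0.618, 0.786, -0.0, -0.0]
ft_force: [0.0, 0.7, -0.5]
grip_width: 0.0257
grasp_force: 0.0
```

Emit:
drive_tool([
  [[0,0,-1.5],[0,0,0],0.3],
  [[0,0,0],[0,0,0],0.3],
])

```text
clock: 5.32
eef_pos: [0.4871, 0.1902, -0.0101]
tool_rot: [0.618, 0.786, -0.0, -0.0]
ft_force: [-0.7, -1.1, -0.3]
grip_width: 0.0259
grasp_force: 0.0
```

```bash
python3 - <<'E'
from h import *
s=camera("scene");g=s["image"].mean(2);a=cv2.imread("pics/s3.png").mean(2);b=cv2.imread("pics/scene.png").mean(2)
for u in(217,218,219,220,222,224,226):
    print(u)
    for im in(b,a,g):print("   ",im[184:206,u].round().astype(int).tolist())
E
```

```text
217
    [195, 195, 195, 195, 195, 195, 195, 195, 196, 192, 179, 168, 171, 177, 178, 172, 149, 124, 110, 101, 86, 79]
    [65, 67, 74, 79, 80, 82, 88, 89, 94, 106, 121, 145, 169, 178, 178, 173, 150, 123, 109, 99, 84, 75]
    [112, 87, 70, 65, 68, 77, 81, 86, 90, 88, 85, 84, 103, 138, 157, 148, 132, 119, 109, 100, 84, 75]
218
    [194, 196, 195, 195, 195, 196, 196, 194, 193, 192, 187, 177, 169, 164, 167, 172, 159, 131, 114, 102, 89, 80]
    [63, 63, 68, 68, 70, 68, 68, 71, 75, 89, 117, 147, 163, 164, 167, 171, 158, 133, 112, 105, 88, 75]
    [134, 103, 75, 67, 64, 67, 67, 72, 70, 72, 69, 70, 86, 119, 139, 137, 125, 117, 109, 105, 86, 75]
219
    [195, 195, 195, 195, 196, 195, 195, 192, 189, 190, 190, 179, 162, 146, 153, 168, 164, 138, 117, 106, 92, 80]
    [62, 67, 71, 73, 76, 77, 75, 74, 75, 87, 117, 144, 149, 143, 151, 164, 157, 133, 115, 106, 89, 78]
    [119, 96, 71, 65, 66, 69, 73, 75, 73, 74, 74, 74, 81, 102, 119, 125, 122, 116, 111, 106, 89, 78]
220
    [195, 195, 196, 196, 195, 195, 194, 190, 183, 188, 187, 176, 150, 132, 141, 164, 163, 138, 117, 109, 96, 80]
    [65, 69, 82, 8
[... 479 characters left out ...]
42, 137, 123, 114, 110, 95, 75]
224
    [194, 193, 193, 195, 196, 196, 195, 194, 194, 192, 188, 176, 152, 130, 143, 162, 160, 136, 121, 111, 93, 80]
    [64, 65, 65, 64, 64, 67, 85, 136, 177, 190, 187, 174, 144, 125, 142, 158, 148, 127, 117, 110, 91, 71]
    [64, 63, 64, 65, 64, 65, 65, 68, 67, 76, 105, 127, 123, 120, 141, 158, 147, 127, 118, 109, 89, 73]
226
    [195, 189, 184, 190, 194, 195, 194, 195, 194, 188, 184, 183, 176, 172, 172, 168, 149, 127, 113, 103, 86, 76]
    [128, 122, 117, 122, 127, 129, 135, 158, 183, 188, 183, 173, 153, 153, 166, 167, 146, 126, 113, 100, 82, 71]
    [100, 112, 114, 122, 126, 125, 117, 114, 116, 121, 126, 132, 135, 149, 167, 167, 146, 123, 113, 101, 82, 69]
```

Emit:
drive_tool([
  [[0,0,-1.5],[0,0,0],0.3],
  [[0,0,0],[0,0,0],0.3],
])

```text
clock: 5.53
eef_pos: [0.4871, 0.1902, -0.0116]
tool_rot: [0.618, 0.786, -0.0, -0.0]
ft_force: [0.0, 0.5, -0.2]
grip_width: 0.0255
grasp_force: 0.0
```

Emit:
drive_tool([
  [[0,0,-1],[0,0,0],0.3],
  [[0,0,0],[0,0,0],0.3],
])

```text
clock: 5.7
eef_pos: [0.4871, 0.1902, -0.0126]
tool_rot: [0.618, 0.786, -0.0, -0.0]
ft_force: [0.5, 0.6, 0.7]
grip_width: 0.0257
grasp_force: 0.0
```

```bash
python3 - <<'E'
from h import *
s=camera("scene");g=s["image"].mean(2)
for u in(218,219,224):print(g[188:206,u].round().astype(int).tolist())
for d in(-28,-20,20):
  for z in(.019,.025,.03):print(d,z,proj(s,[.487+.973*d/1e3,.1902+.23*d/1e3,z]).round(1))
print(get_obs()["ft_force"],get_obs()["eef_pos"])
E
```

```text
[64, 66, 69, 70, 73, 69, 69, 69, 75, 98, 119, 125, 124, 117, 111, 105, 87, 76]
[66, 68, 72, 74, 75, 73, 74, 75, 74, 87, 105, 117, 120, 118, 111, 105, 89, 78]
[65, 66, 68, 65, 68, 66, 75, 97, 107, 120, 140, 157, 147, 129, 119, 109, 89, 74]
-28 0.019 [217.7 199.5]
-28 0.025 [217.6 198. ]
-28 0.03 [217.6 196.7]
-20 0.019 [219.  198.6]
-20 0.025 [218.9 197.1]
-20 0.03 [218.8 195.8]
20 0.019 [225.  194.2]
20 0.025 [225.  192.8]
20 0.03 [224.9 191.5]
[ 0.14338343 -0.11869529 -0.04803235] [ 0.48711916  0.1901411  -0.01251096]
```

Emit:
drive_tool([
  [[0,0,-1],[0,0,0],0.3],
  [[0,0,0],[0,0,0],0.3],
])

```text
clock: 5.92
eef_pos: [0.4871, 0.1902, -0.0135]
tool_rot: [0.618, 0.786, -0.0, -0.0]
ft_force: [-0.2, 0.2, 0.5]
grip_width: 0.0255
grasp_force: 0.0
```

Emit:
drive_tool([
  [[0,0,-1],[0,0,0],0.3],
  [[0,0,0],[0,0,0],0.3],
])

```text
clock: 6.08
eef_pos: [0.4871, 0.1901, -0.0146]
tool_rot: [0.618, 0.786, -0.0, -0.0]
ft_force: [-1.2, -0.7, 0.3]
grip_width: 0.0255
grasp_force: 0.0
```

Emit:
drive_tool([
  [[0,0,-1],[0,0,0],0.3],
  [[0,0,0],[0,0,0],0.3],
])

```text
clock: 6.25
eef_pos: [0.4871, 0.1902, -0.0156]
tool_rot: [0.618, 0.786, -0.0, -0.0]
ft_force: [0.2, -1.0, 0.2]
grip_width: 0.0255
grasp_force: 0.0
```

Emit:
drive_tool([
  [[0,0,-0.7],[0,0,0],0.3],
  [[0,0,0],[0,0,0],0.3],
])

```text
clock: 6.42
eef_pos: [0.4872, 0.1902, -0.0158]
tool_rot: [0.618, 0.786, 0.0, 0.0]
ft_force: [-1.8, 0.0, 2.7]
grip_width: 0.0256
grasp_force: 1.6
```

Contact came at a reported z of -15.7 mm with the tips on the ring top (19 mm), so the finger ends sit about 35 mm behind the reported TCP. I'll apply that offset: raise, open, and go down round the ring.

Emit:
drive_tool([
  [[0,0,14],[0,0,0],0.3],
  [[0,0,10],[0,0,0],0.85],
  [[0,0,0],[0,0,0],0.85],
  [[0,0,0],[0,0,0],0.85],
  [[0,0,0],[0,0,0],0.85],
  [[0,0,0],[0,0,0],0.85],
])

```text
clock: 6.92
eef_pos: [0.4868, 0.1901, 0.0074]
tool_rot: [0.618, 0.786, -0.0, -0.0]
ft_force: [0.6, 1.3, 0.5]
grip_width: 0.0727
grasp_force: 0.0
```

Emit:
drive_tool([
  [[0,0,-10],[0,0,0],0.85],
  [[0,0,-10],[0,0,0],0.85],
  [[0,0,-8],[0,0,0],0.85],
  [[0,0,0],[0,0,0],0.85],
])

```text
clock: 7.25
eef_pos: [0.4849, 0.1893, -0.023]
tool_rot: [0.618, 0.786, -0.002, -0.001]
ft_force: [-1.0, 0.3, -0.1]
grip_width: 0.0728
grasp_force: 0.0
```

Emit:
drive_tool([
  [[0,0,-5],[0,0,0],0.85],
  [[0,0,-4],[0,0,0],0.85],
  [[0,0,0],[0,0,0],0.8],
  [[0,0,0],[0,0,0],0.75],
])

```text
clock: 7.58
eef_pos: [0.4871, 0.1902, -0.0293]
tool_rot: [0.618, 0.786, -0.0, -0.0]
ft_force: [0.7, -0.1, 0.1]
grip_width: 0.0639
grasp_force: 0.0
```

Emit:
drive_tool([
  [[0,0,-1.5],[0,0,0],0.7],
  [[0,0,0],[0,0,0],0.5],
  [[0,0,0],[0,0,0],0.3],
  [[0,0,0],[0,0,0],0.3],
  [[0,0,0],[0,0,0],0.3],
  [[0,0,0],[0,0,0],0.3],
])

```text
clock: 8.08
eef_pos: [0.4877, 0.1904, -0.0296]
tool_rot: [0.618, 0.786, 0.001, 0.0]
ft_force: [-1.4, -0.2, 5.0]
grip_width: 0.0515
grasp_force: 61.8
```

Emit:
drive_tool([
  [[0,0,3],[0,0,0],0.3],
  [[0,0,7],[0,0,0],0.3],
  [[0,0,15],[0,0,0],0.3],
  [[0,0,20],[0,0,0],0.3],
  [[0,0,15],[0,0,0],0.3],
  [[0,0,0],[0,0,0],0.3],
  [[0,0,0],[0,0,0],0.3],
])

```text
clock: 8.67
eef_pos: [0.4881, 0.1906, 0.0303]
tool_rot: [0.618, 0.786, 0.001, 0.001]
ft_force: [-0.3, 0.7, -1.4]
grip_width: 0.0515
grasp_force: 62.7
```

```bash
python3 - <<'E'
from h import *
s=camera("scene");save(s,"s4");c=camera("top")
f=lambda im:cv2.resize(im[155:225,180:250],(400,400),interpolation=cv2.INTER_CUBIC)
cv2.imwrite("pics/g4.png",np.hstack([f(s["image"][:,:,::-1]),cv2.resize(c["image"][165:235,150:220,::-1],(400,400),interpolation=cv2.INTER_CUBIC)]))
o=get_obs();print(o["eef_pos"],o["grip_width"],proj(s,o["eef_pos"]+[0,0,.035]))
E
```

```text
[0.48644791 0.18993234 0.02858352] 0.05159481093657986 [221.38218502 185.18307487]
```

View pics/g4.png

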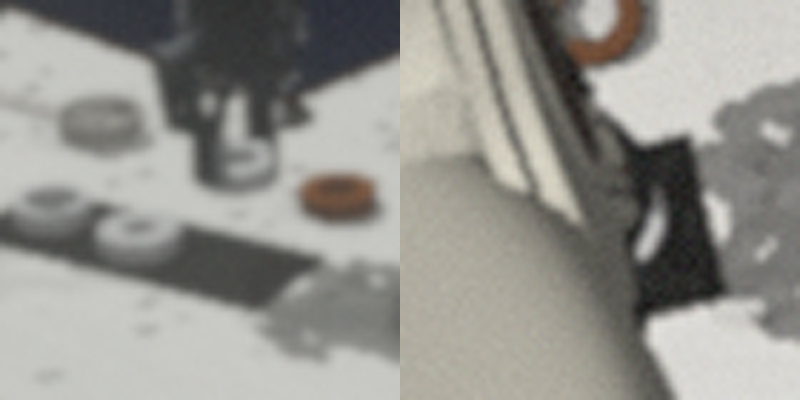

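The ring is lifted level in the fingers at scene pixel (222,183), and its mat place is empty. The other two rings are undisturbed. Moving over the mandrel.

Emit:
drive_tool([
  [[0,0,20],[0,0,0],0.3],
  [[0,0,30],[0,0,0],0.3],
  [[0,0,25],[0,0,0],0.3],
  [[0,0,12],[0,0,0],0.3],
  [[5,-20,0],[0,0,0],0.3],
  [[8,-30,0],[0,0,0],0.3],
  [[8,-30,0],[0,0,0],0.3],
  [[8,-30,0],[0,0,0],0.3],
])

```text
clock: 9.43
eef_pos: [0.5153, 0.0792, 0.115]
tool_rot: [0.618, 0.786, -0.001, -0.001]
ft_force: [-0.4, 0.6, -1.4]
grip_width: 0.051
grasp_force: 62.9
```

Emit:
drive_tool([
  [[6,-25,0],[0,0,0],0.3],
  [[4,-15,0],[0,0,0],0.3],
  [[0,-4,0],[0,0,0],0.3],
  [[0,0,0],[0,0,0],0.3],
  [[0,0,0],[0,0,0],0.3],
  [[0,0,0],[0,0,0],0.3],
  [[0,0,0],[0,0,0],0.3],
])

```text
clock: 10.02
eef_pos: [0.5258, 0.0373, 0.1161]
tool_rot: [0.618, 0.787, -0.0, -0.0]
ft_force: [-0.1, -0.3, -0.9]
grip_width: 0.0514
grasp_force: 62.9
```

```bash
python3 - <<'E'
from h import *
s=camera("scene");save(s,"s5");o=get_obs();print(o["eef_pos"],o["ft_force"],o["grip_width"],o["tool_rot"])
e=np.array(o["eef_pos"]);print("ring underside",proj(s,e+[0,0,.0326]),"tip",proj(s,[.527,.0357,.122]))
J=s["image"].astype(int)
# mandrel tip column check: brass centre and steel tip columns in current image
for v in range(170,190):print(v,J[v,248:276].mean(1).round().astype(int).tolist())
m=(J[...,0]-J[...,2]>40);m[:178]=0;m[192:]=0;m[:,:250]=0;m[:,272:]=0
v,u=np.nonzero(m);print(u.min(),u.max(),v.min(),v.max(),[proj(s,[.527,.0357,z]).round(1).tolist() for z in(.104,.088)])
E
```

```text
[0.5258829  0.03725428 0.11625531] [-0.65883566 -0.62463877 -0.47412009] 0.05172566763353436 [ 6.17518224e-01  7.86556545e-01 -8.10097785e-05 -1.93099744e-04]
ring underside [260.66750577 170.42424021] tip [261.31859133 177.87480348]
170 [195, 194, 190, 179, 153, 114, 76, 62, 65, 74, 90, 112, 134, 144, 146, 143, 140, 135, 123, 129, 153, 179, 189, 184, 169, 151, 135, 129]
171 [195, 193, 187, 179, 162, 130, 90, 72, 69, 74, 88, 100, 114, 122, 122, 120, 120, 118, 118, 130, 158, 182, 193, 193, 189, 181, 169, 163]
172 [191, 192, 192, 189, 179, 156, 124, 102, 91, 91, 95, 99, 106, 113, 115, 117, 117, 122, 134, 152, 172, 187, 194, 195, 193, 186, 179, 171]
173 [189, 191, 195, 195, 190, 177, 159, 146, 133, 127, 122, 118, 116, 119, 126, 131, 139, 150, 162, 177, 187, 193, 195, 195, 190, 181, 174, 171]
174 [192, 194, 195, 196, 195, 190, 185, 180, 172, 165, 159, 154, 147, 149, 156, 160, 170, 178, 186, 191, 194, 195, 194, 192, 184, 172, 164, 166]
175 [194, 195, 197, 196, 196, 195, 194, 193, 190, 187, 185, 183, 182, 181, 182, 185, 189, 193, 194, 195, 194, 190, 188, 187, 178, 161, 151, 150]
176 [189, 
[... 1326 characters left out ...]
 117, 104, 102, 102, 102, 99, 102, 102, 100, 97, 97, 99, 102, 111, 120, 122, 125, 124, 118, 109, 106]
186 [196, 196, 196, 196, 187, 163, 133, 117, 112, 112, 115, 111, 104, 103, 101, 104, 104, 105, 109, 107, 103, 104, 105, 108, 109, 108, 109, 107]
187 [194, 195, 196, 196, 187, 161, 125, 105, 107, 112, 116, 108, 100, 98, 99, 100, 100, 103, 102, 99, 97, 100, 99, 98, 100, 101, 101, 101]
188 [193, 194, 196, 195, 187, 163, 126, 101, 95, 99, 101, 97, 93, 95, 94, 93, 96, 94, 95, 99, 109, 121, 118, 110, 103, 103, 98, 94]
189 [194, 196, 197, 196, 190, 171, 142, 115, 98, 93, 90, 90, 89, 90, 91, 92, 94, 96, 103, 118, 140, 156, 153, 141, 125, 112, 103, 96]
254 267 182 190 [[261.4, 182.8], [261.4, 187.1]]
```

Emit:
drive_tool([
  [[1,-1.5,-10],[0,0,0],0.3],
  [[0,0,-10],[0,0,0],0.3],
  [[0,0,-8],[0,0,0],0.3],
  [[0,0,-5],[0,0,0],0.3],
  [[0,0,0],[0,0,0],0.3],
  [[0,0,0],[0,0,0],0.3],
])

```text
clock: 10.57
eef_pos: [0.5266, 0.0347, 0.0827]
tool_rot: [0.618, 0.786, -0.001, -0.001]
ft_force: [-0.3, 0.4, -0.2]
grip_width: 0.0516
grasp_force: 62.9
```

Emit:
drive_tool([
  [[0,0,-4],[0,0,0],0.3],
  [[0,0,-4],[0,0,0],0.3],
  [[0,0,-3],[0,0,0],0.3],
  [[0,0,-3],[0,0,0],0.3],
  [[0,0,-3],[0,0,0],0.3],
  [[0,0,0],[0,0,0],0.3],
])

```text
clock: 11.07
eef_pos: [0.5272, 0.0347, 0.0661]
tool_rot: [0.618, 0.786, 0.0, 0.0]
ft_force: [-0.1, -0.4, -0.3]
grip_width: 0.0517
grasp_force: 62.9
```

Emit:
drive_tool([
  [[0,0.5,-2],[0,0,0],0.3],
  [[0,0,-2],[0,0,0],0.3],
  [[0,0,-2],[0,0,0],0.3],
  [[0,0,-2],[0,0,0],0.3],
  [[0,0,0],[0,0,0],0.3],
])

```text
clock: 11.48
eef_pos: [0.5274, 0.0353, 0.0582]
tool_rot: [0.618, 0.786, 0.0, 0.0]
ft_force: [0.8, 0.4, 0.7]
grip_width: 0.0516
grasp_force: 63.0
```

Emit:
drive_tool([
  [[0,0,-2],[0,0,0],0.3],
  [[0,0,-2],[0,0,0],0.3],
  [[0,0,-2],[0,0,0],0.3],
  [[0,0,-2],[0,0,0],0.3],
  [[0,0,0],[0,0,0],0.3],
])

```text
clock: 11.9
eef_pos: [0.5271, 0.0353, 0.0499]
tool_rot: [0.618, 0.786, -0.0, -0.0]
ft_force: [0.1, 0.6, 0.5]
grip_width: 0.0515
grasp_force: 63.0
```

```bash
python3 - <<'E'
from h import *
s=camera("scene");save(s,"s6");o=get_obs();e=np.array(o["eef_pos"]);print(e)
f=lambda im:cv2.resize(im[150:215,230:295],(400,400),interpolation=cv2.INTER_CUBIC)
a=cv2.imread("pics/s5.png");cv2.imwrite("pics/g5.png",np.hstack([f(a),f(s["image"][:,:,::-1])]))
for im in(a[:,:,::-1].astype(int),s["image"].astype(int)):
    m=(im[...,0]-im[...,2]>40);m[:165]=0;m[200:]=0;m[:,:250]=0;m[:,272:]=0
    v,u=np.nonzero(m);print(len(u) and (u.min(),u.max(),v.min(),v.max()))
print(proj(s,e+[0,0,.0326]),proj(s,[.527,.0357,.0825]))
E
```

```text
[0.52688367 0.03530347 0.04992706]
(np.int64(254), np.int64(267), np.int64(182), np.int64(190))
(np.int64(256), np.int64(266), np.int64(193), np.int64(195))
[261.49359666 188.63218832] [261.42868986 188.59614404]
```

View pics/g5.png

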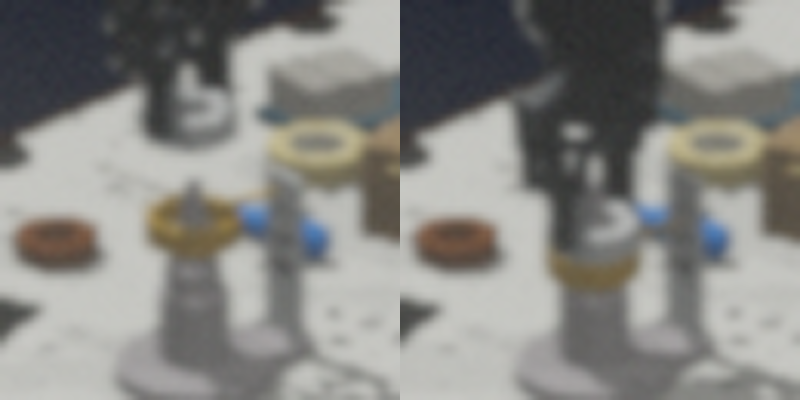

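The ring has pushed the sleeve down: its brass band went from row 186 to 194 and sits right under the ring. Continuing in small steps, watching the force.

Emit:
drive_tool([
  [[0,0,-1.5],[0,0,0],0.3],
  [[0,0,-1.5],[0,0,0],0.3],
  [[0,0,-1.5],[0,0,0],0.3],
])

```text
clock: 12.2
eef_pos: [0.5269, 0.0353, 0.0458]
tool_rot: [0.618, 0.786, -0.0, -0.0]
ft_force: [-0.7, 0.3, 3.4]
grip_width: 0.0515
grasp_force: 63.2
```

Emit:
drive_tool([
  [[0,0,-1.5],[0,0,0],0.3],
  [[0,0,-1],[0,0,0],0.3],
  [[0,0,0],[0,0,0],0.3],
])

```text
clock: 12.45
eef_pos: [0.527, 0.0353, 0.043]
tool_rot: [0.618, 0.786, -0.0, -0.0]
ft_force: [-0.6, 0.5, 0.5]
grip_width: 0.0518
grasp_force: 63.1
```

Emit:
drive_tool([
  [[0,0,-1],[0,0,0],0.3],
  [[0,0,0],[0,0,0],0.3],
])

```text
clock: 12.62
eef_pos: [0.5271, 0.0352, 0.0422]
tool_rot: [0.618, 0.786, -0.0, -0.0]
ft_force: [-0.3, -0.5, 1.1]
grip_width: 0.0516
grasp_force: 63.1
```

Moving friction reads about 3–4 N, as expected. The step should come near a reported z of 40 mm.

Emit:
drive_tool([
  [[0,0,-1],[0,0,0],0.3],
  [[0,0,0],[0,0,0],0.3],
])

```text
clock: 12.78
eef_pos: [0.5272, 0.0352, 0.0413]
tool_rot: [0.618, 0.786, 0.0, 0.0]
ft_force: [0.8, 0.8, -0.1]
grip_width: 0.0514
grasp_force: 63.1
```

Emit:
drive_tool([
  [[0,0,-0.7],[0,0,0],0.3],
  [[0,0,0],[0,0,0],0.3],
])

```text
clock: 12.95
eef_pos: [0.5273, 0.0352, 0.0407]
tool_rot: [0.618, 0.786, 0.0, 0.0]
ft_force: [-0.7, 1.0, 2.8]
grip_width: 0.0518
grasp_force: 63.2
```

Emit:
drive_tool([
  [[0,0,-0.7],[0,0,0],0.3],
  [[0,0,0],[0,0,0],0.3],
])

```text
clock: 13.12
eef_pos: [0.5274, 0.0355, 0.0403]
tool_rot: [0.618, 0.786, 0.0, 0.0]
ft_force: [-0.9, 1.6, 3.6]
grip_width: 0.0517
grasp_force: 63.4
```

Emit:
drive_tool([
  [[0,0.5,-0.6],[0,0,0],0.3],
  [[0,0,0],[0,0,0],0.3],
])

```text
clock: 13.28
eef_pos: [0.5273, 0.0359, 0.0399]
tool_rot: [0.618, 0.786, 0.0, 0.0]
ft_force: [-1.1, 1.0, 5.8]
grip_width: 0.0512
grasp_force: 63.6
```

Emit:
drive_tool([
  [[0,0.3,-0.6],[0,0,0],0.3],
  [[0,0,0],[0,0,0],0.3],
])

```text
clock: 13.45
eef_pos: [0.5274, 0.0359, 0.0397]
tool_rot: [0.618, 0.786, 0.0, 0.0]
ft_force: [-2.6, -0.3, 8.5]
grip_width: 0.0513
grasp_force: 63.8
```

Emit:
drive_tool([
  [[-0.4,0,-0.6],[0,0,0],0.3],
  [[0,0,0],[0,0,0],0.3],
  [[0,0,0],[0,0,0],0.3],
])

```text
clock: 13.7
eef_pos: [0.5274, 0.0359, 0.0396]
tool_rot: [0.618, 0.786, 0.0, 0.001]
ft_force: [-2.8, -0.5, 9.8]
grip_width: 0.0517
grasp_force: 64.0
```

Emit:
drive_tool([
  [[0,0,-0.4],[0,0,0],0.3],
  [[0,0,0],[0,0,0],0.3],
  [[0,0,0],[0,0,0],0.3],
  [[0,0,0],[0,0,0],0.3],
])

```text
clock: 14.03
eef_pos: [0.5274, 0.036, 0.0396]
tool_rot: [0.618, 0.786, 0.001, 0.001]
ft_force: [-3.2, 0.6, 12.0]
grip_width: 0.0516
grasp_force: 64.2
```

Emit:
drive_tool([
  [[0,0,-0.3],[0,0,0],0.3],
  [[0,0,0],[0,0,0],0.3],
  [[0,0,0],[0,0,0],0.3],
  [[0,0,0],[0,0,0],0.3],
])

```text
clock: 14.37
eef_pos: [0.5274, 0.036, 0.0395]
tool_rot: [0.618, 0.786, 0.001, 0.001]
ft_force: [-3.8, 0.9, 14.5]
grip_width: 0.0514
grasp_force: 64.4
```

Emit:
drive_tool([
  [[0,0,2],[0,0,0],0.3],
  [[0,0,4],[0,0,0],0.3],
  [[0,0,8],[0,0,0],0.3],
  [[0,0,12],[0,0,0],0.3],
  [[0,0,16],[0,0,0],0.3],
  [[0,0,20],[0,0,0],0.3],
  [[0,0,15],[0,0,0],0.3],
  [[0,0,0],[0,0,0],0.3],
])

```text
clock: 15.03
eef_pos: [0.5292, 0.0361, 0.1178]
tool_rot: [0.618, 0.786, 0.002, 0.002]
ft_force: [0.3, 0.8, -0.4]
grip_width: 0.0517
grasp_force: 62.9
```

```bash
python3 - <<'E'
from h import *
s=camera("scene");save(s,"s7");o=get_obs();e=np.array(o["eef_pos"]);print(e,o["ft_force"],o["grip_width"],o["clock"])
for im in(cv2.imread("pics/s5.png")[:,:,::-1].astype(int),s["image"].astype(int)):
    m=(im[...,0]-im[...,2]>40);m[:165]=0;m[205:]=0;m[:,:250]=0;m[:,272:]=0
    v,u=np.nonzero(m);print(u.min(),u.max(),v.min(),v.max(),v.mean())
for z in(.104,.098,.073):print(proj(s,[.527,.0357,z-.008]))
E
```

```text
[0.5282443  0.03603666 0.11600307] [ 0.2232337  -0.13613352 -1.17768256] 0.05175017049567041 15.0833
254 267 182 190 186.4561403508772
254 268 191 198 195.04347826086956
[261.39134734 184.9597475 ]
[261.40798035 186.57946205]
[261.47666196 193.26764408]
```

Pressed home at 14.5 N total. The sleeve stayed about 32 mm down, which agrees with the middle step. Now to the middle peg at (0.4985, -0.2625).

Emit:
drive_tool([
  [[-2,-20,0],[0,0,0],0.3],
  [[-4,-38,0],[0,0,0],0.3],
  [[-4,-38,0],[0,0,0],0.3],
  [[-4,-38,0],[0,0,0],0.3],
  [[-4,-38,0],[0,0,0],0.3],
  [[-4,-38,0],[0,0,0],0.3],
  [[-4,-38,0],[0,0,0],0.3],
  [[-3,-30,0],[0,0,0],0.3],
])

```text
clock: 15.75
eef_pos: [0.4961, -0.2443, 0.1127]
tool_rot: [0.619, 0.786, -0.001, -0.001]
ft_force: [0.4, 0.3, -0.9]
grip_width: 0.052
grasp_force: 62.9
```

Emit:
drive_tool([
  [[0,-14,-20],[0,0,0],0.3],
  [[0,0,-25],[0,0,0],0.3],
  [[0,0,-15],[0,0,0],0.3],
  [[0,0,0],[0,0,0],0.3],
  [[0,0,0],[0,0,0],0.3],
  [[0,0,0],[0,0,0],0.3],
])

```text
clock: 16.25
eef_pos: [0.498, -0.2559, 0.0546]
tool_rot: [0.618, 0.786, -0.0, -0.0]
ft_force: [0.2, -1.4, -0.7]
grip_width: 0.052
grasp_force: 62.9
```

Emit:
drive_tool([
  [[0.5,-6.5,-15],[0,0,0],0.3],
  [[0,0,-20],[0,0,0],0.3],
  [[0,0,-12],[0,0,0],0.3],
  [[0,0,0],[0,0,0],0.3],
  [[0,0,0],[0,0,0],0.3],
])

```text
clock: 16.67
eef_pos: [0.4987, -0.2623, 0.0082]
tool_rot: [0.618, 0.786, 0.0, 0.0]
ft_force: [0.2, -0.1, -1.2]
grip_width: 0.0515
grasp_force: 62.9
```

```bash
python3 - <<'E'
from h import *
s=camera("scene");c=camera("top");save(s,"s8");o=get_obs();e=np.array(o["eef_pos"]);print(e,o["ft_force"])
print("peg top pix",proj(s,[.4985,-.2625,.03]),proj(s,[.4985,-.2625,.01]),"ring",proj(s,e+[0,0,.0326]),"top",proj(c,e+[0,0,.0486]))
f=lambda im:cv2.resize(im,(400,400),interpolation=cv2.INTER_CUBIC)
cv2.imwrite("pics/g6.png",np.hstack([f(s["image"][205:265,300:360,::-1]),f(c["image"][165:235,315:385,::-1])]))
E
```

```text
[ 0.49971596 -0.26294813  0.0092276 ] [ 0.64066958 -0.3393563  -1.04017877]
peg top pix [330.33002861 235.24694174] [329.93885124 241.00185935] ring [330.9207147  231.69869862] top [354.46491113 195.44790599]
```

View pics/g6.png

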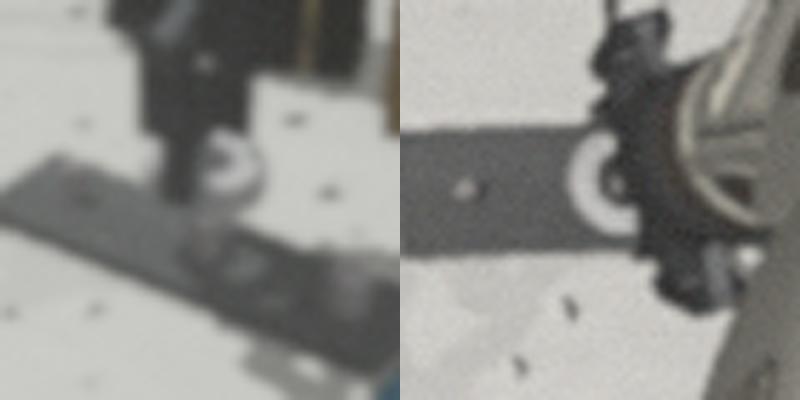

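The ring is directly over the middle peg: ring centre at about (354,197) in the top view, with the peg visible through the bore at about (353,197). Lowering.

Emit:
drive_tool([
  [[-0.5,0,-8],[0,0,0],0.3],
  [[0,0,-8],[0,0,0],0.3],
  [[0,0,-6],[0,0,0],0.3],
  [[0,0,-4],[0,0,0],0.3],
  [[0,0,-3],[0,0,0],0.3],
  [[0,0,0],[0,0,0],0.3],
  [[0,0,0],[0,0,0],0.3],
])

```text
clock: 17.35
eef_pos: [0.4977, -0.2625, -0.0217]
tool_rot: [0.618, 0.786, -0.0, -0.0]
ft_force: [0.2, 0.1, -1.2]
grip_width: 0.0517
grasp_force: 62.9
```

Emit:
drive_tool([
  [[0,0,-1.5],[0,0,0],0.3],
  [[0,0,-1],[0,0,0],0.3],
  [[0,0,0],[0,0,0],0.3],
])

```text
clock: 17.6
eef_pos: [0.4982, -0.2627, -0.0226]
tool_rot: [0.618, 0.786, 0.0, 0.001]
ft_force: [-2.3, 1.5, 7.0]
grip_width: 0.0518
grasp_force: 63.6
```

It touches the plate at exactly the predicted height. Releasing.

Emit:
drive_tool([
  [[0,0,1],[0,0,0],0.3],
  [[0,0,0],[0,0,0],0.7],
  [[0,0,0],[0,0,0],0.9],
  [[0,0,0],[0,0,0],0.9],
  [[0,0,0],[0,0,0],0.9],
  [[0,0,0],[0,0,0],0.9],
])

```text
clock: 18.1
eef_pos: [0.4978, -0.2624, -0.0231]
tool_rot: [0.618, 0.786, -0.0, -0.0]
ft_force: [-0.5, -0.6, -0.0]
grip_width: 0.0767
grasp_force: 0.0
```

Emit:
drive_tool([
  [[0,0,5],[0,0,0],0.9],
  [[0,0,12],[0,0,0],0.9],
  [[0,0,25],[0,0,0],0.9],
  [[0,0,35],[0,0,0],0.9],
  [[0,0,35],[0,0,0],0.9],
  [[-38,0,10],[0,0,0],0.9],
  [[-38,0,0],[0,0,0],0.9],
  [[-38,0,0],[0,0,0],0.9],
])

```text
clock: 18.77
eef_pos: [0.3839, -0.263, 0.1006]
tool_rot: [0.618, 0.786, -0.0, 0.002]
ft_force: [-1.1, -1.0, -0.0]
grip_width: 0.0772
grasp_force: 0.0
```

Emit:
drive_tool([
  [[-30,0,0],[0,0,0],0.9],
  [[-30,0,0],[0,0,0],0.9],
  [[0,0,0],[0,0,0],0.9],
  [[0,0,0],[0,0,0],0.9],
  [[0,0,0],[0,0,0],0.9],
  [[0,0,0],[0,0,0],0.9],
])

```text
clock: 19.27
eef_pos: [0.3252, -0.2631, 0.0995]
tool_rot: [0.618, 0.786, 0.0, 0.001]
ft_force: [0.2, -0.8, -0.4]
grip_width: 0.0766
grasp_force: 0.0
```

```bash
python3 - <<'E'
from h import *
c=camera("top");s=camera("scene");o=get_obs();print(o["clock"],o["eef_pos"],o["ft_force"])
f=lambda im,w:cv2.resize(im,(w,300),interpolation=cv2.INTER_CUBIC)
cv2.imwrite("pics/end.png",np.hstack([f(c["image"][160:240,112:392,::-1],500) ,f(s["image"][170:260,240:330,::-1],300)]))
g=c["image"].astype(float).mean(2);yy,xx=np.mgrid[:384,:512]
for(u,v,z,T) in((135.9,216.7,.019,60),(163.9,213.3,.019,60),(352,197,.026,110)):
    for _ in range(5):
        w=((xx-u)**2+(yy-v)**2<12.5**2)*np.clip((g-T)/70,0,1);w=w*1.;u,v=(w*xx).sum()/w.sum(),(w*yy).sum()/w.sum()
    print(u,v,ray(c,u,v,z))
J=s["image"].astype(int);m=(J[...,0]-J[...,2]>40);m[:165]=0;m[205:]=0;m[:,:250]=0;m[:,272:]=0
v,u=np.nonzero(m);print(v.min(),v.max(),v.mean())
E
```

```text
19.3667 [ 0.32499028 -0.2627308   0.09909589] [ 1.02560498 -0.13233659  0.09155266]
135.8547729979316 216.6803167373545 [0.45407115 0.33433634 0.019     ]
163.87216721672166 213.26729530095866 [0.46213453 0.25793948 0.019     ]
350.76989557075984 196.1907051621513 [ 0.5005582  -0.26132434  0.026     ]
191 198 195.10204081632654
```

View pics/end.png

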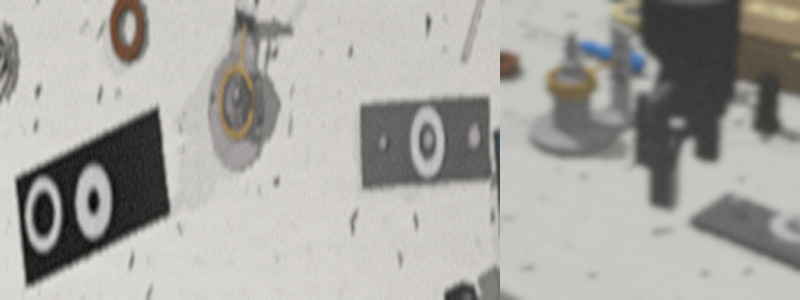

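The final picture shows the ring flat over the middle peg (top view about (351,196)). The sleeve is still down and the other two rings are where they started.

```bash
python3 -c "
from workcell import job_done
print(job_done())"
```

```text
the job is handed in; nothing more can be done
None
```

The right-hand ring (28 mm bore) was pressed home on the middle step at about 14.5 N total wrist force (including any sleeve friction) and laid over the middle peg; the sleeve stayed at that reading, the other rings were not moved, and the job was handed in at about 19 s, though I viewed 11 pictures, one over the limit of 10.

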